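Wipe used test cassettes off the clearing plate into the waste tray

TASK

The used test cassettes and caps on the steel plate are contaminated, so do not touch them with the gripper: pick up the blue scraper block by its white handle, set it flat across the end of the plate far from the tray, behind all of them, and wipe them along the plate over the lip into the orange tray, keeping the block's underside pressed steadily on the plate (by feel, for it gives way: about 10 N; anything from 5 to 18 N will do) all the way to the lip. When everything lies in the tray, stand the block back upright in the middle of its black mat, let go, and leave the gel jar, tape roll and spray bottle where they are.

Things in the scene. Friction and masses are not known exactly. Their poses are not given: they have to be found in the camera images.
- deck: fixed clearing station: steel plate 240 x 150 mm between two grey side rims, orange waste tray at one end. Origin 45 mm below the lip. Own x runs from the lip away from the tray, along the plate; z up. Tray inside: x = -112 to 0 mm, floor 39 mm below the plate. The plate is hinged along the lip and cushioned by springs: level untouched, it sinks when wiped, a centimetre or so at its far end, hardly at the lip.
- lip (a point): middle of the lip, the edge between steel plate and orange tray, at plate level; axes as the deck's: plate x = 0 to 240 mm, y = -75 to 75 mm, between rims 8 mm wide and 10 mm higher than the plate that go on round the tray; the plate's end at x = 240 mm has no rim. The loose pieces start between x = 10 and 160 mm.
- scraper: scraper block, about 150 to 250 g, loose, standing on the mat: blue foot 34 x 134 x 22 mm (own x, y, z) with flat underside, carried on stiff springs (it yields straight up 1 mm per 12 N, at most 6 mm) under a grey plate with an upright white handle bar 20 x 90 x 46 mm; total height 76 mm. Origin at the centre of the underside (springs slack). Either long side may lead.
- grip (a point): centre of the scraper's white handle, 55 mm above the underside (handle is 20 mm thick along own x, 90 mm long along own y, from 23 mm below to 21 mm above this point).
- foot (a point): centre of the scraper's underside, axes as the scraper's.
- mat_top (a point): centre of the upper face of the fixed black rubber mat, 100 x 180 mm (own x, y), 4 mm thick, where the scraper stands at the start and must stand at the end.
- cassette0_c (a point): used test cassette: white flat plastic bar 20 x 60 x 5 mm (own x, y, z), 12 g, lying loose on the steel plate. Point at its centre.
- cassette1_c (a point): used test cassette: white flat plastic bar 20 x 60 x 5 mm (own x, y, z), 12 g, lying loose on the steel plate. Point at its centre.
- cassette2_c (a point): used test cassette: white flat plastic bar 20 x 60 x 5 mm (own x, y, z), 12 g, lying loose on the steel plate. Point at its centre.
- cap0_c (a point): loose blue vial cap with a white top, disc 22 mm across, 8 mm high, 10 g, on the steel plate. Point at its centre.
- cap1_c (a point): loose blue vial cap with a white top, disc 22 mm across, 8 mm high, 10 g, on the steel plate. Point at its centre.
- cassette0: the cassette of point cassette0_c; origin at the centre of its underside.
- cassette1: the cassette of point cassette1_c; origin at the centre of its underside.
- cassette2: the cassette of point cassette2_c; origin at the centre of its underside.
- cap0: the cap of point cap0_c; origin at the centre of its underside.
- cap1: the cap of point cap1_c; origin at the centre of its underside.
- gel_c (a point): bystander: clear gel jar, 64 mm across, 110 mm high; point at its centre, half-way up. It stands on the opposite side of the station from the mat.
- tape_c (a point): bystander: brown tape roll lying flat, 84 mm across, 36 mm high, beyond the station; point at its centre.
- spray_c (a point): bystander: white spray bottle, 76 mm across, 235 mm high, beyond the station; point on its axis 100 mm up.
Not all that is in view belongs to the job. There is more than one size of the scraper; the one meant has the size given above.

How it is judged (in metres and radians):
On the way, in this order (a step that is already met when the one before it is completed fails the run):
1. the scraper is pressed flat on the plate (5 to 18 N) behind all the pieces, its middle more than 165 mm from the lip (x of foot in the frame of lip between 0.165 and 0.26 m and y of foot in the frame of lip between -0.03 and 0.03 m and contact force between scraper and deck between 5 and 18 N and angle between foot's own z axis and vertical below 0.2 rad), for 0.2 s.
2. the scraper is still pressed flat on the plate (5 to 18 N) with its middle 115 to 160 mm from the lip (x of foot in the frame of lip between 0.115 and 0.16 m and y of foot in the frame of lip between -0.03 and 0.03 m and contact force between scraper and deck between 5 and 18 N and angle between foot's own z axis and vertical below 0.2 rad), for 0.25 s.
3. the scraper is still pressed flat on the plate (5 to 18 N) with its middle 65 to 110 mm from the lip (x of foot in the frame of lip between 0.065 and 0.11 m and y of foot in the frame of lip between -0.03 and 0.03 m and contact force between scraper and deck between 5 and 18 N and angle between foot's own z axis and vertical below 0.2 rad), for 0.25 s.
4. the scraper is still pressed flat on the plate (5 to 18 N) with its middle within 40 mm of the lip (x of foot in the frame of lip between -0.01 and 0.04 m and y of foot in the frame of lip between -0.03 and 0.03 m and contact force between scraper and deck between 5 and 18 N and angle between foot's own z axis and vertical below 0.2 rad), for 0.25 s.
At the end, for the whole second after the job is handed in: the centres of all three cassettes and both caps lie inside the orange tray, more than 4 mm below plate level; the scraper stands upright (within 0.1 rad) on the mat, its middle within 40 mm of the mat's centre, at rest and released (x of cassette0_c in the frame of lip between -0.115 and 0 m and z of each of cassette0_c, cassette1_c, cassette2_c, cap0_c, cap1_c in the frame of lip below -0.004 m and y of cassette0_c in the frame of lip between -0.076 and 0.076 m and x of cassette1_c in the frame of lip between -0.115 and 0 m and y of cassette1_c in the frame of lip between -0.076 and 0.076 m and x of cassette2_c in the frame of lip between -0.115 and 0 m and y of cassette2_c in the frame of lip between -0.076 and 0.076 m and x of cap0_c in the frame of lip between -0.115 and 0 m and y of cap0_c in the frame of lip between -0.076 and 0.076 m and x of cap1_c in the frame of lip between -0.115 and 0 m and y of cap1_c in the frame of lip between -0.076 and 0.076 m and horizontal distance between foot and mat_top below 0.04 m and z of foot in the frame of mat_top below 0.004 m and angle between foot's own z axis and vertical below 0.1 rad and linear speed of scraper below 0.02 m/s and contact force between the fingers and scraper below 0.2 N); the robot touches nothing.
It fails at once if the gripper touches a cassette or cap (contact force between the fingers and cassette0 above 0.2 N or contact force between the fingers and cassette1 above 0.2 N or contact force between the fingers and cassette2 above 0.2 N or contact force between the fingers and cap0 above 0.2 N or contact force between the fingers and cap1 above 0.2 N).
It fails at once if the scraper is pressed on the station with more than 45 N (contact force between scraper and deck above 45 N).
It fails at once if the gel jar is moved more than 30 mm or tipped (distance of gel_c from where it was at the start of the episode above 0.03 m or angle between gel_c's own z axis and vertical above 0.4 rad).
It fails at once if the tape roll is moved more than 30 mm or tipped (distance of tape_c from where it was at the start of the episode above 0.03 m or angle between tape_c's own z axis and vertical above 0.4 rad).
It fails at once if the spray bottle is moved more than 30 mm or tipped (distance of spray_c from where it was at the start of the episode above 0.03 m or angle between spray_c's own z axis and vertical above 0.4 rad).
It also fails if it takes over 61 s, if anything falls off the work surface, if the arm or the gripper's body presses on something with over 40 N, if the wrist force passes 120 N, or if a joint passes its speed limit or range.

ROBOT

A 7-joint arm with a two-finger parallel gripper is mounted at the origin on the work surface. World frame = base frame: x ahead of the robot, y to its left, z up, the work surface at z = 0. Lengths are in mm, angles in rad, forces in N, time in s.
With the tool pointing down it reaches from about 400 to 925 mm from the base axis. Payload 5.6 kg.
Tool frame: the origin (TCP) lies midway between the tips of the shut fingers; the grasp point (between the pads) lies 19 mm behind it (grip_point_offset is the distance from the TCP to the grasp point, in mm); z points along the fingers, x is the direction in which the jaws open and shut, and the axes are right-handed (so a half turn about z gives the same grasp; the last joint's range is limited). The gripper opens to 85 mm and grips with 20 to 120 N. Pads are 22 mm wide; open, the fingers measure 114 mm over their backs; the gripper's body (76 mm by 85 mm) begins 54 mm behind the grasp point. The pads swing forward as they close: fully open they stand 13 mm farther back than shut.
Start: joints at [-1.242, 0.468, -0.012, 1.603, 0.006, 1.071, -0.056], TCP at [236.181, 605.58, 231.29] pointing down, gripper open.
Joint ranges: [-2.53, 2.53], [-0.31, 2.02], [-1.57, 1.55], [0.28, 2.44], [-1.29, 4.43], [0.15, 1.84], [-2.92, 2.92]. Speed limits (rad/s): [2.57, 2.57, 3.14, 3.14, 3.14, 3.14, 3.14].

INTERFACE

Orientations are given as a unit quaternion [w, x, y, z].
In Python, from cell import state, get_image, camera_info, finish_job, grip_point_offset gives the robot as it stands.
- The arm moves only by the tool drive_tool, never from a script. Its argument "motion" is a list of rows, each a list of 2 entries, a list of its own where there are three numbers: the shift along the tool's x, y, z in m, then the turn about the tool's z in degrees. In form: [[[dx, dy, dz], turn], ...]. A call has exactly 10 rows; each row shifts and turns the commanded pose from where the row before left it, along the tool's axes as they then stand; what a row does not reach is not made up. A row lasts 1/8 s, in which the tool goes at most 62.5 mm and 10.7 degrees, less where a joint would pass 70% of its speed; a pose out of reach is approached as far as the arm can. A call is refused whole if a number of a shift passes 0.0625 or a number of a turn 10.7, either way. A call with a gripper value outside its range is refused whole. "hand" is the opening, from 0 (shut) to 1 (fully open), set as the call begins (left out, the last holds). The fingers move at their own pace and stop on an object; "squeeze" is the grip in N (left out, the last holds). Time passes only in rows, so rows that do not move let the fingers close, or fill a call up. It gives the time, the measured TCP pose, the force and the opening at its end, in the units of the state.
- state(): the state, without advancing time (a new reading comes with each control period).
- get_image(name): name is "scene" or "top" or "wrist"; returns the picture (480x640x3 uint8, blue, green, red); there is no depth.
- camera_info(name): a dict with "fx", "fy", "cx", "cy" (pixels), "T" (4x4, takes a point from camera to world coordinates). Camera axes: x right, y down, z forward; pixel columns grow to the right and rows downward; lengths in mm; the calibration is good to about 2 mm. A picture is of the moment at which its call begins: read the wrist's pose just before it. camera_info takes no time and is no camera call; for the wrist camera it gives the pose at the moment of the call.
- finish_job(): hands the job in, once; it reports no verdict.
The state is a dict: "time_s": time; "joint_positions": joint angles; "joint_vel": joint speeds; "joint_torque": joint torques, N m; "ee_pos": TCP position; "tool_rot": TCP orientation; "ft_force": force on the tool from outside, world axes, zero at the start; "torque": the same for the moment, N m; "grip_width": finger opening in mm.
Only numpy, scipy, OpenCV 4.12 (cv2) and the standard library are available. Lean on these libraries where they do the work, as an engineer would, in place of code of your own. Each camera call takes 0.05 s, during which the arm holds its last target.

## Working session

There is one attempt and no reset: what is moved stays moved. The work goes in short steps, Python scripts to look and compute and a tool call to move; the robot and the scene stay as the last step left them, time stands still between calls to the robot, and variables do not carry over. Pictures are saved under pics/ and viewed, and the job is handed in when it is done.

Besides the shell and the picture viewer there is one more tool, called after "Request:" as name([rows], argument=value, ...), one row to a line, values as JSON. drive_tool: Moves the arm, as the interface text tells. Its arguments: {"type":"object","properties":{"motion":{"type":"array","items":{"type":"array"}},"hand":{"type":"number"},"squeeze":{"type":"number"}},"required":["motion"]}

```bash
ls; mkdir -p pics
python3 - <<'E'
from cell import *
import cv2
print(state()); print(grip_point_offset if not callable(grip_point_offset) else grip_point_offset())
for n in ("scene","top","wrist"):
    c=camera_info(n); print(n,c)
    cv2.imwrite(f"pics/{n}0.png",get_image(n))
E
```

```text
pics
{'time_s': 0.0, 'joint_positions': array([-1.24196647,  0.46841212, -0.01156349,  1.60363332,  0.00599856,
        1.07141777, -0.05630334]), 'joint_vel': array([-0.00060074, -0.0001984 ,  0.00083751, -0.00025133, -0.0008479 ,
        0.00180773, -0.0004925 ]), 'joint_torque': array([-4.16157536e-04, -5.32377505e+01,  2.11443950e-02, -2.51306140e+01,
        1.13344949e-02,  7.53393222e-03, -1.69602572e-05]), 'ee_pos': array([236.03810686, 605.01692303, 230.31163979]), 'tool_rot': array([ 5.75744180e-04,  8.25656015e-01,  5.64173113e-01, -7.15395561e-04]), 'ft_force': array([ 0.1162923 ,  0.86322289, -0.25014201]), 'torque': array([-0.00017081,  0.00493515, -0.03302969]), 'grip_width': 85.53078353129554}
18.700000000000003
scene {'fx': 531.0312143824564, 'fy': 531.0312143824564, 'cx': 317.53669251114025, 'cy': 245.16883276264434, 'T': array([[ 8.01879633e-01,  5.20599439e-01, -2.93198361e-01,
         8.26262851e+02],
       [ 5.97311880e-01, -6.86655387e-01,  4.14394615e-01,
        -4.27832581e+02],
       [ 1.44073703e-02, -5.07425466e-01, -8.61575199e-01,
         9.58151501
[... 299 characters left out ...]
.99515171e-01,  2.95761931e-02, -9.72995077e-03,
        -2.72627038e+00],
       [ 2.81257396e-03, -2.25457794e-01, -9.74248876e-01,
         9.23743211e+02],
       [ 0.00000000e+00,  0.00000000e+00,  0.00000000e+00,
         1.00000000e+00]])}
wrist {'fx': 348.4582643916586, 'fy': 348.4582643916586, 'cx': 315.6718603543197, 'cy': 243.4736308949018, 'T': array([[ 3.62751522e-01,  8.96843946e-01,  2.53144762e-01,
         1.71752742e+02],
       [ 9.31884244e-01, -3.48597888e-01, -1.00355707e-01,
         6.30353662e+02],
       [-1.75767912e-03,  2.72305800e-01, -9.62209157e-01,
         3.72772887e+02],
       [ 0.00000000e+00,  0.00000000e+00,  0.00000000e+00,
         1.00000000e+00]])}
```

View pics/scene0.png

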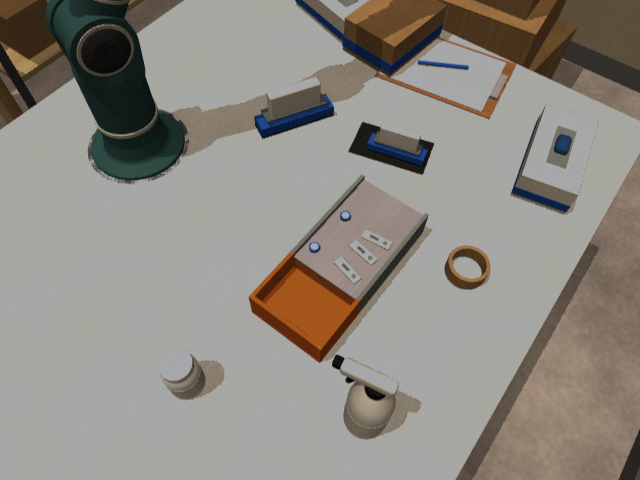

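View pics/top0.png

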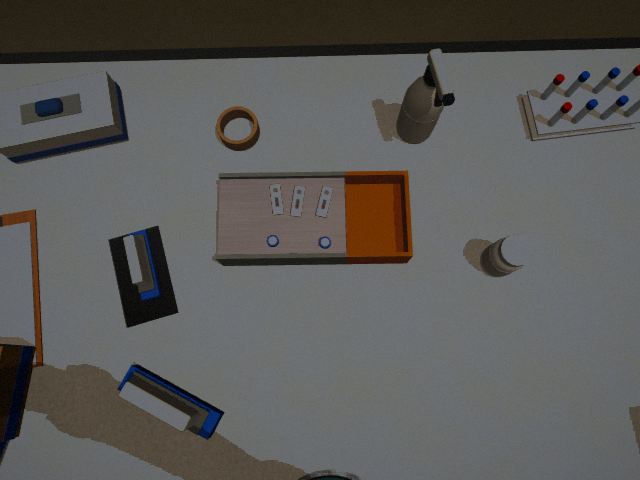

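View pics/wrist0.png

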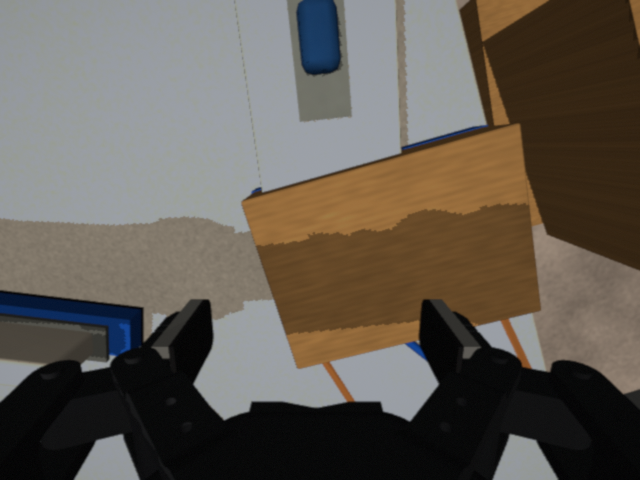

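The pictures show the standing scraper on its black mat at top (143,268) and scene (398,142). The larger decoy stands off the mat at top (170,402). The plate runs from the lip at about top (345,217) to its far end at (218,217), with three cassettes and two caps on it. I'll measure next.

```bash
cat > h.py <<'E'
import numpy as np, cv2
from cell import *
def ray(c,u,v):
    T=np.array(c["T"]); d=np.array([(u-c["cx"])/c["fx"],(v-c["cy"])/c["fy"],1.0])
    return T[:3,3],T[:3,:3]@d
def onz(c,u,v,z):
    o,d=ray(c,u,v); return o+d*(z-o[2])/d[2]
def tri(obs):
    A=np.zeros((3,3));b=np.zeros(3)
    for c,(u,v) in obs:
        o,d=ray(c,u,v); d=d/np.linalg.norm(d); P=np.eye(3)-np.outer(d,d); A+=P;b+=P@o
    p=np.linalg.solve(A,b)
    r=[]
    for c,(u,v) in obs:
        o,d=ray(c,u,v); d=d/np.linalg.norm(d); P=np.eye(3)-np.outer(d,d); r.append(np.linalg.norm(P@(p-o)))
    return p,r
def proj(c,p):
    T=np.array(c["T"]); q=T[:3,:3].T@(np.array(p)-T[:3,3]); return q[0]/q[2]*c["fx"]+c["cx"],q[1]/q[2]*c["fy"]+c["cy"]
E
python3 - <<'E'
import cv2
a=cv2.imread("pics/top0.png"); s=cv2.imread("pics/scene0.png")
cv2.imwrite("pics/t1.png",cv2.resize(a[215:335,95:225],None,fx=5,fy=5,interpolation=cv2.INTER_CUBIC))
cv2.imwrite("pics/t2.png",cv2.resize(a[160:275,205:420],None,fx=3.5,fy=3.5,interpolation=cv2.INTER_CUBIC))
cv2.imwrite("pics/s1.png",cv2.resize(s[110:180,340:445],None,fx=7,fy=7,interpolation=cv2.INTER_CUBIC))
cv2.imwrite("pics/s2.png",cv2.resize(s[170:360,240:435],None,fx=3,fy=3,interpolation=cv2.INTER_CUBIC))
E
```

```text
(no output)
```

View pics/t1.png

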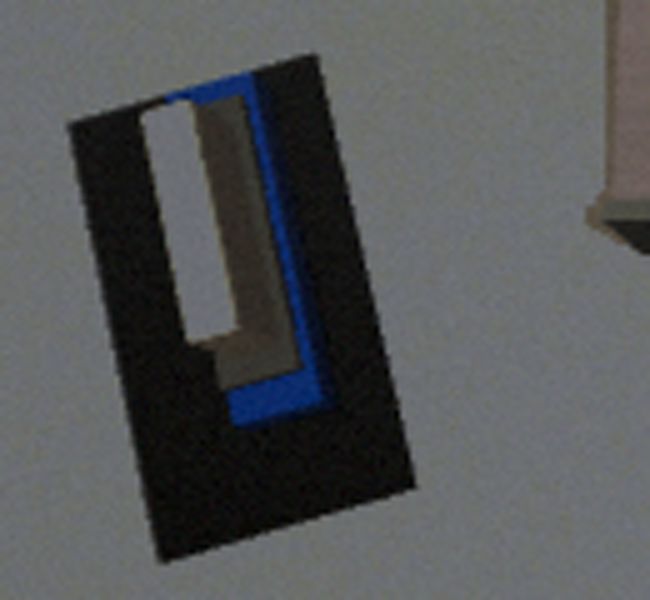

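View pics/t2.png

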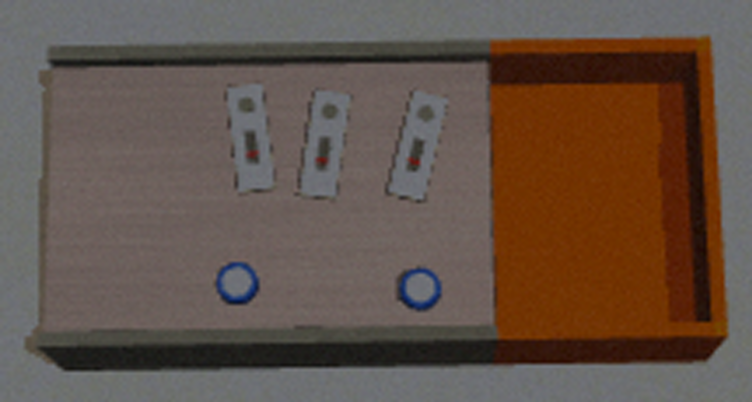

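View pics/s1.png

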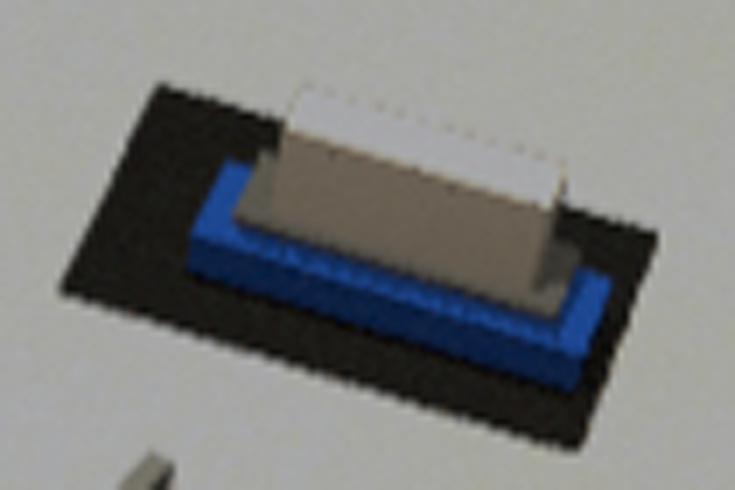

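View pics/s2.png

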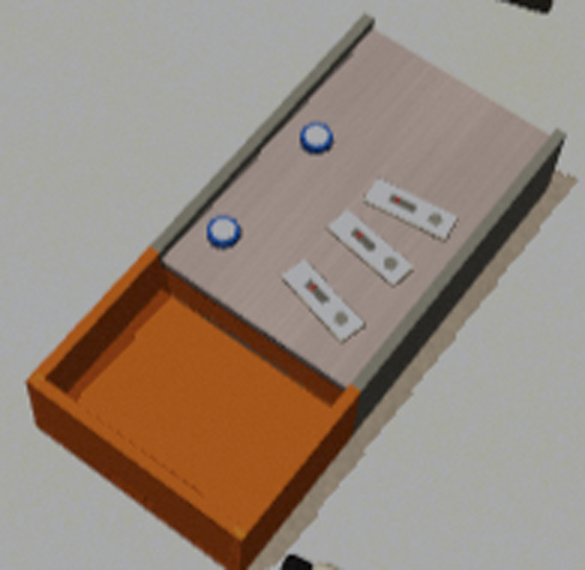

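```bash
cat > m1.py <<'E'
from h import *
T=camera_info("top");S=camera_info("scene")
t1=lambda p:((p[0]+.5)/5-.5+95,(p[1]+.5)/5-.5+215)
t2=lambda p:((p[0]+.5)/3.5-.5+205,(p[1]+.5)/3.5-.5+160)
s1=lambda p:((p[0]+.5)/7-.5+340,(p[1]+.5)/7-.5+110)
s2=lambda p:((p[0]+.5)/3-.5+240,(p[1]+.5)/3-.5+170)
def go(n,f,g,L):
    P=[]
    for a,b in L:
        p,r=tri([(T,f(a)),(S,g(b))]); P.append(p); print(n,p.round(1),np.round(r,1))
    P=np.array(P); print(n,"mean",P.mean(0).round(1),"sides",np.linalg.norm(P-np.roll(P,-1,0),axis=1).round(1)); return P
go("mat",t1,s1,[((70,123),(658,235)),((318,55),(578,450)),((415,488),(60,292)),((162,562),(160,85))])
go("handle",t1,s1,[((141,113),(565,160)),((190,100),(548,207)),((239,328),(287,130)),((188,343),(305,85))])
go("foot",t1,s1,[((255,72),(583,355)),((328,402),(190,235))])
go("deck",t2,s2,[((710,37),(243,543)),((723,338),(28,382)),((496,338),(150,248)),((491,41),(357,391))])
print("lip");
for a in ((491,62),(494,200),(494,328)): print(onz(T,*t2(a),45).round(1))
for a in ((160,263),(347,388)): print(onz(S,*s2(a),45).round(1))
print("far");
for a in ((46,70),(40,325)): print(onz(T,*t2(a),45).round(1))
for a in ((372,28),(550,135)): print(onz(S,*s2(a),45).round(1))
print("pieces")
for a in ((250,137),(324,143),(417,145),(238,283),(419,288)): print(onz(T,*t2(a),51).round(1))
E
python3 m1.py
```

```text
mat [553.7 418.5   6.7] [0. 0.]
mat [579.1 322.5   6.9] [0.7 0.7]
mat [406.4 277.8   3.6] [0.3 0.3]
mat [381.6 372.4   6. ] [0.8 0.8]
mat mean [480.2 347.8   5.8] sides [ 99.2 178.4  97.8 178.2]
handle [537.  357.6  84.7] [0.4 0.4]
handle [541.9 341.2  81.3] [0. 0.]
handle [458.3 320.2  78.6] [0.5 0.5]
handle [453.3 337.4  81. ] [0.8 0.8]
handle mean [497.6 339.1  81.4] sides [17.5 86.2 18.  86.2]
foot [566.5 338.4  30. ] [0.8 0.8]
foot [437.4 304.3  29.1] [0.7 0.7]
foot mean [501.9 321.4  29.5] sides [133.4 133.4]
deck [ 655.5 -169.    71.9] [0.5 0.5]
deck [ 489.2 -164.9   69. ] [0.4 0.4]
deck [491.8 -46.6  72. ] [0.2 0.2]
deck [654.9 -50.4  75. ] [0.4 0.4]
deck mean [ 572.8 -107.7   72. ] sides [166.4 118.4 163.2 118.6]
lip
[654.6 -51.3  45. ]
[574.5 -49.8  45. ]
[502.9 -46.9  45. ]
[493.6 -40.1  45. ]
[642.7 -40.   45. ]
far
[657.3 196.8  45. ]
[512.  197.1  45. ]
[495.9 204.4  45. ]
[645.9 202.3  45. ]
pieces
[612.7  82.9  51. ]
[608.   42.4  51. ]
[605.3  -8.5  51. ]
[530.5  89.9  51. ]
[524.8  -7.2  51. ]
```

```bash
cat >> m1.py <<'E'
print("=====")
go("lip/far",t2,s2,[((491,62),(347,388)),((494,330),(160,263)),])
go("rimfar",t2,s2,[((49,47),(566,136)),((42,347),(363,15))])
go("caps top",t2,s2,[((238,282),(316,136)),((419,287),(224,230))])
go("cass",t2,s2,[((250,137),(411,209)),((324,143),(371,247)),((417,145),(323,300))])
for z in (60,62):
  print([onz(T,*t2(a),z).round(1) for a in ((491,62),(494,330),(46,70))],[onz(S,*s2(a),z).round(1) for a in ((160,263),(347,388),(372,28),(556,135))])
E
python3 m1.py | sed -n '/====/,$p'
```

```text
=====
lip/far [646.7 -49.7  66.7] [0.6 0.6]
lip/far [498.8 -46.2  59.3] [0. 0.]
lip/far mean [572.8 -47.9  63. ] sides [148.1 148.1]
rimfar [660.2 189.4  72. ] [0.1 0.1]
rimfar [494.4 189.8  73.4] [0.6 0.6]
rimfar mean [577.3 189.6  72.7] sides [165.8 165.8]
caps top [526.3  88.   71.5] [0.3 0.3]
caps top [520.8  -7.   70.8] [0.2 0.2]
caps top mean [523.6  40.5  71.1] sides [95.2 95.2]
cass [607.5  81.5  66.9] [0.2 0.2]
cass [602.8  41.7  67.3] [0.2 0.2]
cass [600.2  -8.3  66.9] [0.1 0.1]
cass mean [603.5  38.3  67. ] sides [40.1 50.1 90.1]
[array([648.9, -50.5,  60. ]), array([498.7, -46.1,  60. ]), array([651.5, 193.4,  60. ])] [array([499.1, -46.5,  60. ]), array([645.7, -46.4,  60. ]), array([501.3, 194. ,  60. ]), array([652.1, 194.4,  60. ])]
[array([648.1, -50.4,  62. ]), array([498.3, -46. ,  62. ]), array([650.8, 193. ,  62. ])] [array([499.8, -47.3,  62. ]), array([646.1, -47.3,  62. ]), array([502. , 192.6,  62. ]), array([652.5, 193. ,  62. ])]
```

Two-view heights agree with the sizes given: mat about 5, handle top about 81, handle sides 17.5 x 86. The plate is at about z = 61, not 45, so the station stands higher. Next I'll turn and move over the handle.

Request:
drive_tool([
  [[0, 0, 0], -8.9],
  [[0, 0, 0], -8.9],
  [[0, 0, 0], -8.9],
  [[0, 0, 0], -8.9],
  [[-0.054, 0.031, 0], 0],
  [[-0.054, 0.031, 0], 0],
  [[-0.054, 0.031, 0], 0],
  [[-0.054, 0.031, 0], 0],
  [[-0.054, 0.031, 0], 0],
  [[-0.053, 0.032, 0.02], 0],
], hand=1, squeeze=60)

```text
time_s: 1.4
ee_pos: [497.6, 339.3, 213.3]
tool_rot: [0.001, 0.614, 0.789, 0.002]
ft_force: [0.7, 1.1, -0.0]
grip_width: 85.7
```

```bash
cat >> h.py <<'E'
from scipy.spatial.transform import Rotation as R
def st():
    s=state(); q=s["tool_rot"]; r=R.from_quat([q[1],q[2],q[3],q[0]]).as_matrix()
    print("t %.2f"%s["time_s"],"pos",s["ee_pos"].round(1),"xang %.2f"%np.degrees(np.arctan2(r[1,0],r[0,0])),"F",s["ft_force"].round(2),"M",s["torque"].round(2),"w %.1f"%s["grip_width"]); return s,r
def to(p):
    s,r=st(); print("tool shift",(r.T@(np.array(p)-s["ee_pos"])).round(1))
E
python3 - <<'E'
from h import *
to([497.7,338.6,43])
c=camera_info("wrist"); cv2.imwrite("pics/w1.png",get_image("wrist"))
st()
E
```

```text
t 1.40 pos [497.6 339.3 213.3] xang 104.27 F [ 0.75  1.11 -0.03] M [ 0.03 -0.04 -0.02] w 85.7
tool shift [ -0.9  -0.6 170.3]
t 1.45 pos [503.  329.4 209.6] xang 103.62 F [ 3.63 -6.54 -1.82] M [-0.44 -0.3   0.03] w 85.6
```

View pics/w1.png

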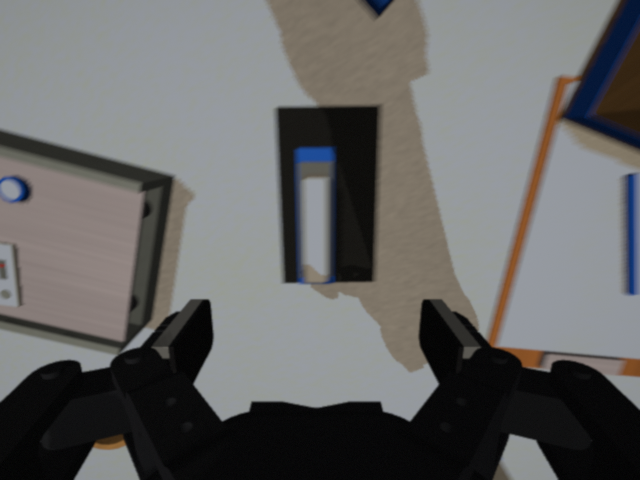

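The wrist picture shows the handle at (316,228), centred between the fingers and parallel to the pads. I'll descend.

Request:
drive_tool([
  [[0, 0, 0], 0],
  [[0, 0, 0], 0],
  [[0, 0, 0.03], 0],
  [[0, 0, 0.04], 0],
  [[0, 0, 0.04], 0],
  [[0, 0, 0.03], 0],
  [[0, 0, 0.02], 0],
  [[0, 0, 0.01], 0],
  [[0, 0, 0], 0],
  [[0, 0, 0], 0],
])

```text
time_s: 2.7
ee_pos: [496.1, 341.1, 43.2]
tool_rot: [0.0, 0.614, 0.79, 0.001]
ft_force: [-0.9, 0.0, -0.2]
grip_width: 85.6
```

Run:
```python
from h import *
cv2.imwrite("pics/w2.png",get_image("wrist"))
to([497.7,338.6,43])
```

```text
t 2.75 pos [496.1 341.   43.3] xang 104.29 F [ 0.16  0.   -0.22] M [ 0.02 -0.01  0.05] w 85.4
tool shift [-2.7  0.9  0.3]
```

View pics/w2.png

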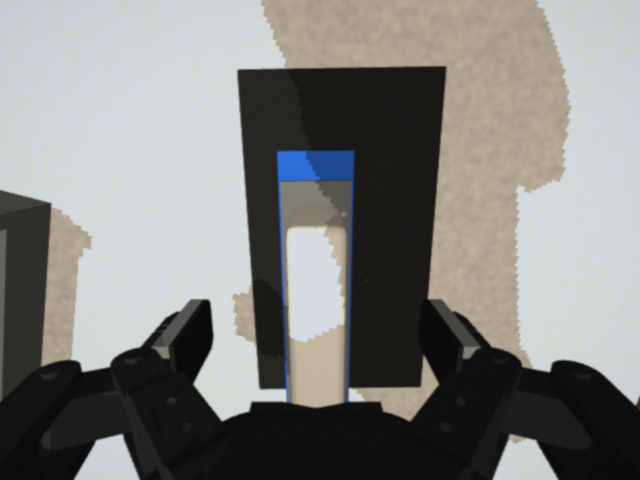

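The handle at columns 288–345 sits midway between the fingers, so I'll close.

Request:
drive_tool([
  [[0, 0, 0], 0],
  [[0, 0, 0], 0],
  [[0, 0, 0], 0],
  [[0, 0, 0], 0],
  [[0, 0, 0], 0],
  [[0, 0, 0], 0],
  [[0, 0, -0.002], 0],
  [[0, 0, -0.008], 0],
  [[0, 0, -0.03], 0],
  [[0, 0, -0.03], 0],
], hand=0, squeeze=80)

```text
time_s: 4.0
ee_pos: [495.1, 340.2, 112.8]
tool_rot: [-0.0, 0.614, 0.79, -0.0]
ft_force: [0.0, -0.6, -1.9]
grip_width: 19.2
```

Run:
```python
from h import *
cv2.imwrite("pics/w3.png",get_image("wrist"))
cv2.imwrite("pics/s3.png",get_image("scene"))
st()
```

```text
t 4.10 pos [497.3 341.9 115.7] xang 104.29 F [-0.33  0.7  -1.6 ] M [-0.01 -0.06 -0.  ] w 18.7
```

View pics/w3.png

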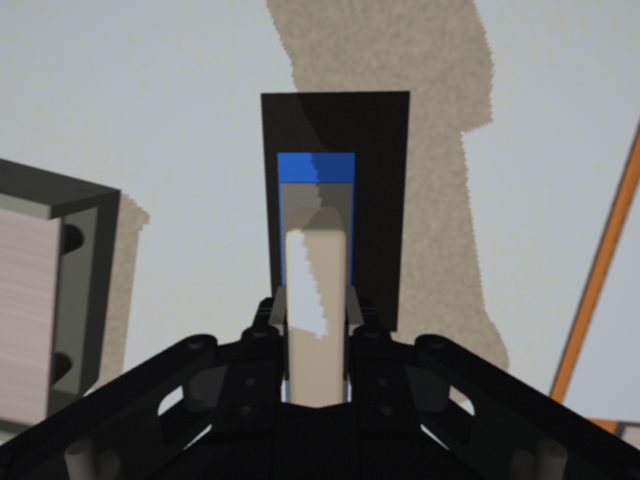

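View pics/s3.png

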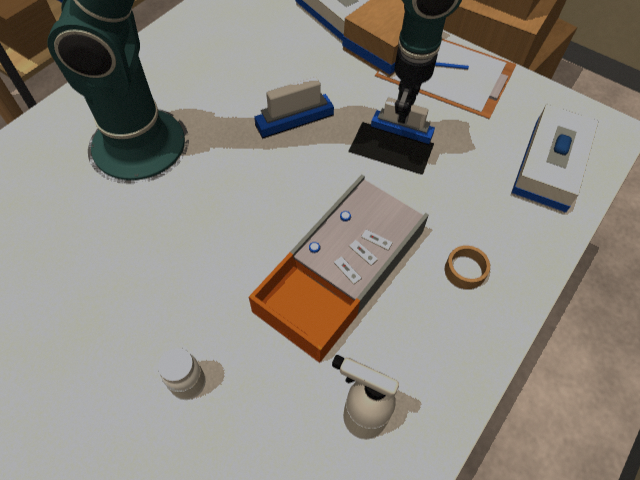

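The scraper is gripped (19 mm) and lifted clear, weighing about 1.75 N. Next I'll bring it above the plate's far end and align it with the plate.

Request:
drive_tool([
  [[0, 0, -0.012], 7.5],
  [[0, 0, -0.012], 7.6],
  [[-0.02, 0.01, 0], 0],
  [[-0.04, 0.018, 0], 0],
  [[-0.045, 0.019, 0], 0],
  [[-0.04, 0.018, 0], 0],
  [[-0.025, 0.011, 0], 0],
  [[-0.013, 0.005, 0], 0],
  [[0, 0, 0], 0],
  [[0, 0, 0], 0],
])

```text
time_s: 5.35
ee_pos: [573.0, 158.2, 135.8]
tool_rot: [-0.001, 0.711, 0.703, 0.0]
ft_force: [-0.1, 0.7, -1.7]
grip_width: 19.3
```

Run:
```python
from h import *
to([575.5,157,110])
cv2.imwrite("pics/w4.png",get_image("wrist"))
a=get_image("top"); cv2.imwrite("pics/t4.png",cv2.resize(a[100:330,180:430],None,fx=2.4,fy=2.4))
st()
```

```text
t 5.35 pos [573.  158.2 135.8] xang 89.32 F [-0.05  0.7  -1.65] M [ 0.01  0.04 -0.05] w 19.3
tool shift [-1.2  2.5 25.8]
t 5.45 pos [573.2 158.1 136. ] xang 89.34 F [-0.34  0.06 -2.1 ] M [-0.03  0.   -0.01] w 19.1
```

View pics/w4.png

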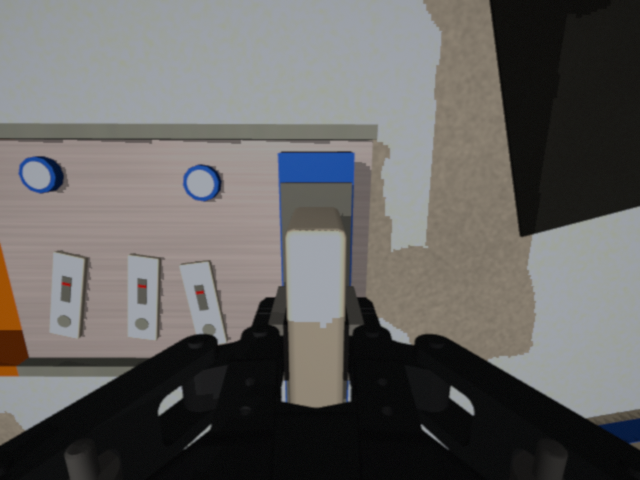

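View pics/t4.png

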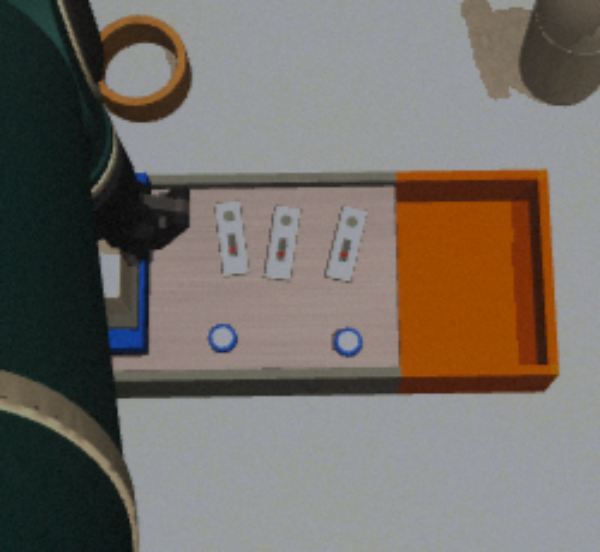

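Run:
```python
from h import *
c=camera_info("wrist"); s,r=st()
T=np.array(c["T"])
for n,u,v,z in (("footL",279,153,119),("footR",354,152,119),("rimtop outer far corner",377,125,71),("rim inner top",377,139,71),("rim outer",0,125,71),("plate end bottom",367,300,61),("rim2 inner",40,358,71),("rim2 outer",40,367,71),("lip",5,290,61)):
    p=onz(c,u,v,z); print(n,p.round(1),"tool",(r.T@(p-s["ee_pos"])).round(1))
print(proj(c,s["ee_pos"]))
```

```text
t 5.45 pos [573.2 158.1 136. ] xang 89.34 F [-0.34  0.06 -2.1 ] M [-0.03  0.   -0.01] w 19.1
footL [507.4 142.6 119. ] tool [-16.3 -65.6  17. ]
footR [507.3 175.8 119. ] tool [ 16.9 -66.1  17. ]
rimtop outer far corner [493.7 193.7  71. ] tool [ 34.5 -79.9  65. ]
rim inner top [501.3 193.9  71. ] tool [ 34.9 -72.3  65. ]
rim outer [491.4 -19.   71. ] tool [-178.1  -79.7   64.9]
plate end bottom [605.9 192.7  61. ] tool [34.9 32.3 75. ]
rim2 inner [641.8 -30.4  71. ] tool [-187.8   70.8   64.8]
rim2 outer [648.8 -32.   71. ] tool [-189.3   77.8   64.8]
lip [595.8 -51.2  61. ] tool [-209.1   25.1   74.8]
(np.float64(315.65834302997484), np.float64(305.4706216618981))
```

The foot end at tool y = −66 puts the foot centre at +1 mm along tool y, and it lies square between the rims. I'll descend towards contact.

Request:
drive_tool([
  [[-0.001, 0.0015, 0.01], 0],
  [[0, 0, 0.01], 0],
  [[0, 0, 0.01], 0],
  [[0, 0, 0.004], 0],
  [[0, 0, 0.002], 0],
  [[0, 0, 0.002], 0],
  [[0, 0, 0.002], 0],
  [[0, 0, 0], 0],
  [[0, 0, 0], 0],
  [[0, 0, 0], 0],
])

```text
time_s: 6.7
ee_pos: [575.4, 155.3, 96.3]
tool_rot: [0.0, 0.712, 0.702, 0.0]
ft_force: [-0.5, 0.5, 2.7]
grip_width: 18.9
```

Run:
```python
from h import *
st()
```

```text
t 6.70 pos [575.4 155.3  96.3] xang 89.19 F [-0.54  0.5   2.67] M [-0.21  0.24 -0.01] w 18.9
```

Contact is about 4.5 N at z = 96. I'll press a little more.

Request:
drive_tool([
  [[0, 0, 0.001], 0],
  [[0, 0, 0.001], 0],
  [[0, 0, 0.001], 0],
  [[0, 0, 0.001], 0],
  [[0, 0, 0], 0],
  [[0, 0, 0], 0],
  [[0, 0, 0], 0],
  [[0, 0, 0], 0],
  [[0, 0, 0], 0],
  [[0, 0, 0], 0],
])

```text
time_s: 7.95
ee_pos: [575.5, 155.3, 92.4]
tool_rot: [0.0, 0.712, 0.702, 0.0]
ft_force: [-2.0, -1.1, 5.9]
grip_width: 19.1
```

Run:
```python
from h import *
st()
cv2.imwrite("pics/w5.png",get_image("wrist"))
a=get_image("scene"); cv2.imwrite("pics/s5.png",cv2.resize(a[120:320,260:460],None,fx=3,fy=3))
st()
```

```text
t 7.95 pos [575.5 155.3  92.4] xang 89.19 F [-1.99 -1.07  5.93] M [-0.37  0.45  0.06] w 19.1
t 8.05 pos [575.5 155.3  92.4] xang 89.19 F [-1.03 -0.53  5.57] M [-0.35  0.41 -0.01] w 19.1
```

View pics/w5.png

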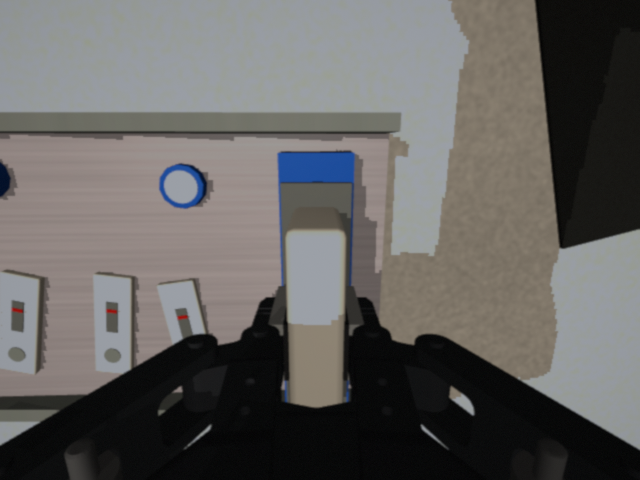

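View pics/s5.png

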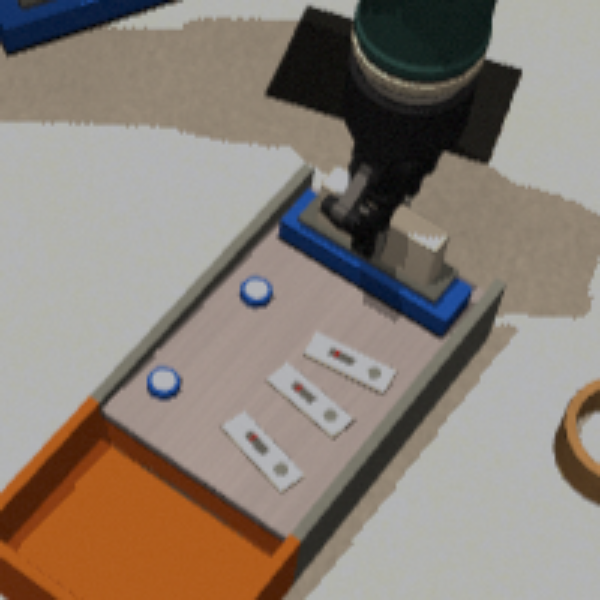

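Contact is now about 7.6 N at x ≈ 203 mm from the lip, at about 0.8 N/mm. The foot lies flat across the plate behind all the pieces: the nearest cap is at wrist (183,186), left of the block. I'll start the wipe, rising as the plate gets stiffer.

Request:
drive_tool([
  [[0, 0, 0.0014], 0],
  [[-0.003, 0, 0], 0],
  [[-0.0035, 0, -0.0003], 0],
  [[-0.0035, 0, -0.0004], 0],
  [[-0.0035, 0, -0.0004], 0],
  [[-0.0035, 0, -0.0004], 0],
  [[-0.0035, 0, -0.0004], 0],
  [[-0.0035, 0, -0.0004], 0],
  [[-0.003, 0, -0.0003], 0],
  [[0, 0, 0], 0],
])

```text
time_s: 9.3
ee_pos: [576.1, 130.0, 94.2]
tool_rot: [0.0, 0.712, 0.702, 0.002]
ft_force: [-0.6, 2.0, 5.8]
grip_width: 19.4
```

```bash
cat > f.py <<'E'
from h import *
s,r=st(); p=s["ee_pos"]; x=p[1]+48; F=s["ft_force"][2]+1.8
print("x %.1f y %.1f z %.1f contact %.1f"%(x,-(p[0]+1-(573.4+.0145*x)),p[2],F))
E
python3 f.py
```

```text
t 9.30 pos [576.1 130.   94.2] xang 89.22 F [-0.6   2.02  5.78] M [ 0.48  0.06 -0.01] w 19.4
x 178.0 y -1.2 z 94.2 contact 7.6
```

Request:
drive_tool([
  [[0, 0, 0.0012], 0],
  [[-0.003, 0, -0.0003], 0],
  [[-0.0035, 0, -0.0003], 0],
  [[-0.0035, 0, -0.0003], 0],
  [[-0.0035, 0, -0.0003], 0],
  [[-0.0035, 0, -0.0003], 0],
  [[-0.0035, 0, -0.0003], 0],
  [[-0.0035, 0, -0.0003], 0],
  [[-0.003, 0, -0.0002], 0],
  [[0, 0, 0], 0],
])

```text
time_s: 10.55
ee_pos: [575.9, 103.1, 95.4]
tool_rot: [0.0, 0.712, 0.702, 0.002]
ft_force: [-0.4, 2.3, 6.5]
grip_width: 19.1
```

```bash
python3 f.py
```

```text
t 10.55 pos [575.9 103.1  95.4] xang 89.23 F [-0.42  2.34  6.52] M [ 0.54  0.11 -0.03] w 19.1
x 151.1 y -1.3 z 95.4 contact 8.3
```

Request:
drive_tool([
  [[0, 0, 0.0006], 0],
  [[-0.003, 0, -0.0002], 0],
  [[-0.0035, -0.0005, -0.0003], 0],
  [[-0.0035, -0.0005, -0.0003], 0],
  [[-0.0035, 0, -0.0003], 0],
  [[-0.0035, 0, -0.0002], 0],
  [[-0.0035, 0, -0.0002], 0],
  [[-0.0035, 0, -0.0002], 0],
  [[-0.003, 0, -0.0002], 0],
  [[0, 0, 0], 0],
])

```text
time_s: 11.8
ee_pos: [574.6, 76.1, 96.7]
tool_rot: [0.0, 0.712, 0.702, 0.002]
ft_force: [0.7, 2.7, 6.2]
grip_width: 19.3
```

```bash
python3 f.py
python3 - <<'E'
from h import *
cv2.imwrite("pics/w6.png",get_image("wrist"))
E
```

```text
t 11.80 pos [574.6  76.1  96.7] xang 89.23 F [0.7  2.73 6.17] M [ 0.58  0.14 -0.03] w 19.3
x 124.1 y -0.4 z 96.7 contact 8.0
```

View pics/w6.png

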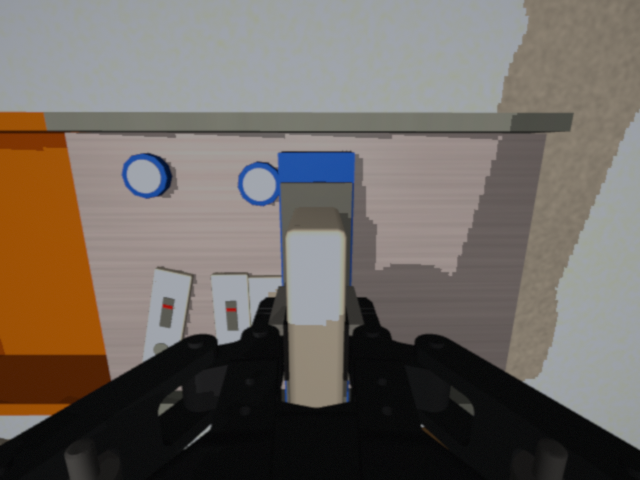

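The wrist picture shows the far cap against the foot at (262,184) and the cassettes gathering against it. Contact is 8.0 N at x = 124. I'll continue with finer steps.

Request:
drive_tool([
  [[0, 0, 0.0004], 0],
  [[-0.002, 0, -0.0001], 0],
  [[-0.003, 0, -0.0001], 0],
  [[-0.003, 0, -0.0001], 0],
  [[-0.003, 0, -0.0001], 0],
  [[-0.003, 0, -0.0001], 0],
  [[-0.003, 0, -0.0001], 0],
  [[-0.003, 0, -0.0001], 0],
  [[-0.002, 0, -0.0001], 0],
  [[0, 0, 0], 0],
])

```text
time_s: 13.1
ee_pos: [574.5, 54.5, 97.3]
tool_rot: [0.0, 0.712, 0.702, 0.002]
ft_force: [-0.0, 3.3, 8.7]
grip_width: 19.1
```

```bash
python3 f.py
```

```text
t 13.10 pos [574.5  54.5  97.3] xang 89.25 F [-0.    3.33  8.72] M [ 0.71  0.14 -0.05] w 19.1
x 102.5 y -0.6 z 97.3 contact 10.5
```

Request:
drive_tool([
  [[-0.001, 0, -0.0001], 0],
  [[-0.002, 0, -0.0001], 0],
  [[-0.003, 0, -0.0001], 0],
  [[-0.003, 0, -0.0001], 0],
  [[-0.003, 0, -0.0001], 0],
  [[-0.003, 0, -0.0001], 0],
  [[-0.003, 0, -0.0001], 0],
  [[-0.002, 0, 0], 0],
  [[0, 0, 0], 0],
  [[0, 0, 0], 0],
])

```text
time_s: 14.35
ee_pos: [574.2, 34.5, 98.0]
tool_rot: [0.0, 0.712, 0.702, 0.002]
ft_force: [0.7, 2.9, 7.3]
grip_width: 18.9
```

```bash
python3 f.py
```

```text
t 14.35 pos [574.2  34.5  98. ] xang 89.25 F [0.67 2.91 7.26] M [0.81 0.18 0.01] w 18.9
x 82.5 y -0.7 z 98.0 contact 9.1
```

Request:
drive_tool([
  [[-0.001, 0, 0], 0],
  [[-0.002, 0, 0], 0],
  [[-0.003, 0, -0.0001], 0],
  [[-0.003, 0, 0], 0],
  [[-0.003, 0, -0.0001], 0],
  [[-0.003, 0, 0], 0],
  [[-0.002, 0, -0.0001], 0],
  [[0, 0, 0], 0],
  [[0, 0, 0], 0],
  [[0, 0, 0], 0],
])

```text
time_s: 15.6
ee_pos: [574.1, 17.5, 98.4]
tool_rot: [0.001, 0.712, 0.703, 0.002]
ft_force: [-0.1, 3.6, 7.9]
grip_width: 19.2
```

```bash
python3 f.py
python3 - <<'E'
from h import *
cv2.imwrite("pics/w7.png",get_image("wrist"))
a=get_image("scene"); cv2.imwrite("pics/s7.png",cv2.resize(a[160:360,230:430],None,fx=3,fy=3))
E
```

```text
t 15.60 pos [574.1  17.5  98.4] xang 89.26 F [-0.08  3.58  7.91] M [0.79 0.2  0.01] w 19.2
x 65.5 y -0.8 z 98.4 contact 9.7
```

View pics/w7.png

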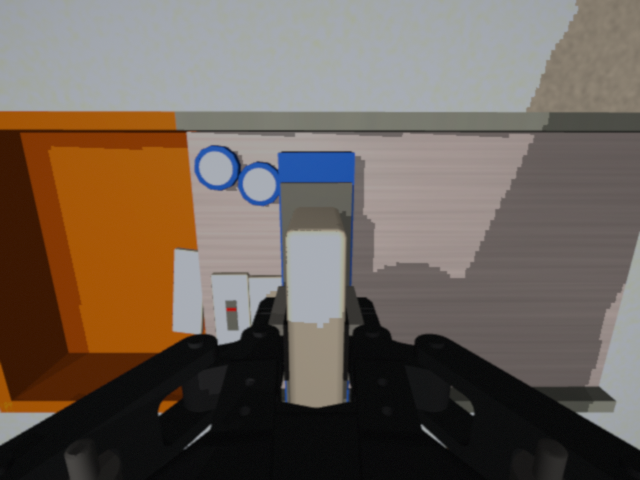

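View pics/s7.png

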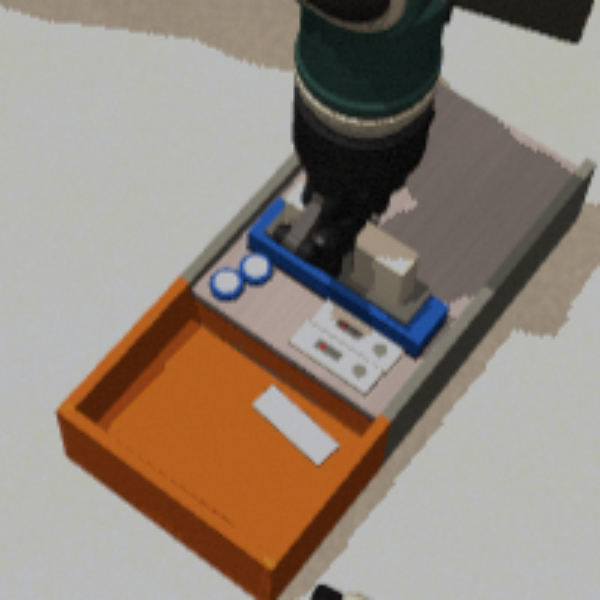

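One cassette is already in the tray and two cassettes and two caps are ahead of the foot. Contact is 9.7 N at x = 65, so I'll continue.

Request:
drive_tool([
  [[-0.001, 0, 0], 0],
  [[-0.002, 0, -0.0001], 0],
  [[-0.003, 0, 0], 0],
  [[-0.003, 0, -0.0001], 0],
  [[-0.003, 0, 0], 0],
  [[-0.003, 0, -5e-05], 0],
  [[-0.002, 0, 0], 0],
  [[0, 0, 0], 0],
  [[0, 0, 0], 0],
  [[0, 0, 0], 0],
])

```text
time_s: 16.95
ee_pos: [574.0, 0.5, 98.6]
tool_rot: [0.001, 0.712, 0.703, 0.002]
ft_force: [0.0, 3.9, 8.4]
grip_width: 19.1
```

```bash
python3 f.py
```

```text
t 16.95 pos [5.74e+02 5.00e-01 9.86e+01] xang 89.26 F [0.01 3.92 8.36] M [0.81 0.18 0.01] w 19.1
x 48.5 y -0.9 z 98.6 contact 10.2
```

Request:
drive_tool([
  [[-0.001, 0, 0], 0],
  [[-0.002, 0, -5e-05], 0],
  [[-0.003, 0, 0], 0],
  [[-0.003, 0, -5e-05], 0],
  [[-0.003, 0, 0], 0],
  [[-0.002, 0, -5e-05], 0],
  [[-0.001, 0, 0], 0],
  [[0, 0, 0], 0],
  [[0, 0, 0], 0],
  [[0, 0, 0], 0],
])

```text
time_s: 18.2
ee_pos: [573.7, -14.4, 98.8]
tool_rot: [0.001, 0.712, 0.703, 0.002]
ft_force: [0.0, 3.5, 8.2]
grip_width: 19.5
```

```bash
python3 f.py
```

```text
t 18.20 pos [573.7 -14.4  98.8] xang 89.27 F [0.01 3.53 8.16] M [0.88 0.18 0.01] w 19.5
x 33.6 y -0.9 z 98.8 contact 10.0
```

Request:
drive_tool([
  [[-0.001, 0, 0], 0],
  [[-0.002, 0, 0], 0],
  [[-0.003, 0, 0], 0],
  [[-0.003, 0, -5e-05], 0],
  [[-0.003, 0, 0], 0],
  [[-0.002, 0, 0], 0],
  [[-0.001, 0, 0], 0],
  [[0, 0, 0], 0],
  [[0, 0, 0], 0],
  [[0, 0, 0], 0],
])

```text
time_s: 19.45
ee_pos: [573.5, -29.6, 98.8]
tool_rot: [0.001, 0.712, 0.703, 0.002]
ft_force: [1.2, 3.8, 8.4]
grip_width: 18.8
```

```bash
python3 f.py
python3 - <<'E'
from h import *
cv2.imwrite("pics/w8.png",get_image("wrist"))
a=get_image("scene"); cv2.imwrite("pics/s8.png",cv2.resize(a[160:360,230:430],None,fx=3,fy=3))
E
```

```text
t 19.45 pos [573.5 -29.6  98.8] xang 89.26 F [1.15 3.78 8.44] M [ 0.78  0.19 -0.03] w 18.8
x 18.4 y -0.9 z 98.8 contact 10.2
```

View pics/w8.png

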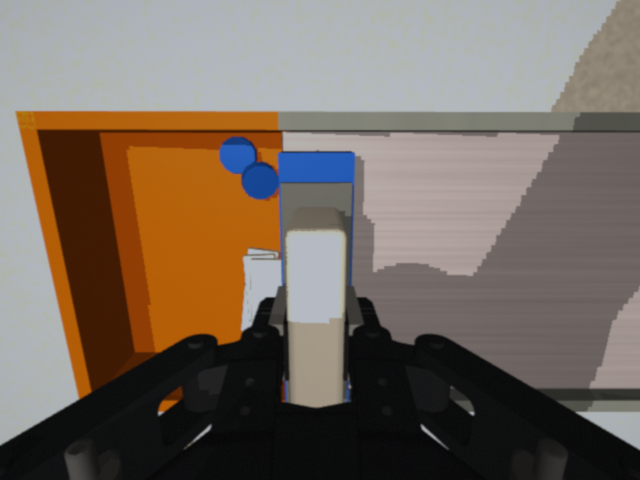

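View pics/s8.png

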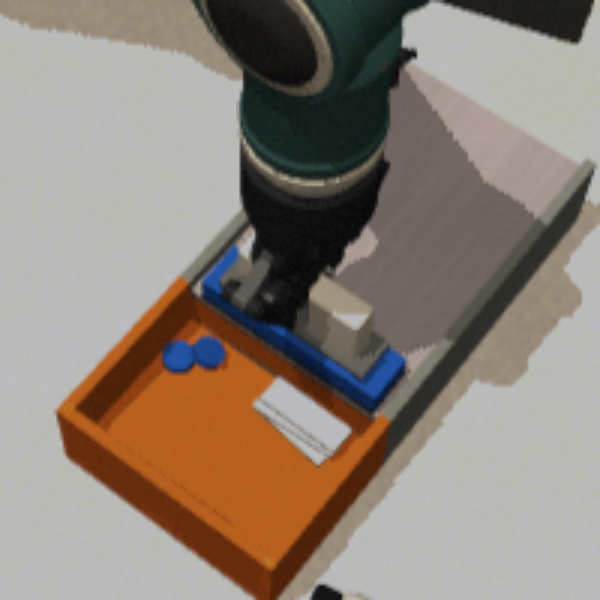

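All five pieces appear to be down in the tray. The two caps are flipped at scene crop (180,355) and (210,350), and the cassettes are stacked at about (305,415). I'll lift off and look without the block in the way.

Request:
drive_tool([
  [[0, 0, -0.004], 0],
  [[0, 0, -0.016], 0],
  [[0, 0, -0.02], 0],
  [[0.02, 0, -0.005], 0],
  [[0.035, 0, 0], 0],
  [[0.04, 0, 0], 0],
  [[0.04, 0, 0], 0],
  [[0.03, 0, 0], 0],
  [[0.017, 0, 0], 0],
  [[0, 0, 0], 0],
])

```text
time_s: 20.8
ee_pos: [574.1, 151.1, 142.7]
tool_rot: [0.0, 0.711, 0.703, 0.0]
ft_force: [1.2, -0.0, -2.0]
grip_width: 19.2
```

Run:
```python
from h import *
a=get_image("scene"); cv2.imwrite("pics/s9.png",cv2.resize(a[230:360,240:380],None,fx=4,fy=4,interpolation=cv2.INTER_CUBIC))
a=get_image("top"); cv2.imwrite("pics/t9.png",cv2.resize(a[165:270,300:420],None,fx=5,fy=5,interpolation=cv2.INTER_CUBIC))
to([575.9,157,145])
```

```text
t 20.90 pos [574.3 148.5 142.5] xang 89.10 F [-0.37 -0.31 -2.97] M [-0.04  0.01  0.01] w 19.1
tool shift [ 8.5  1.4 -2.5]
```

View pics/s9.png

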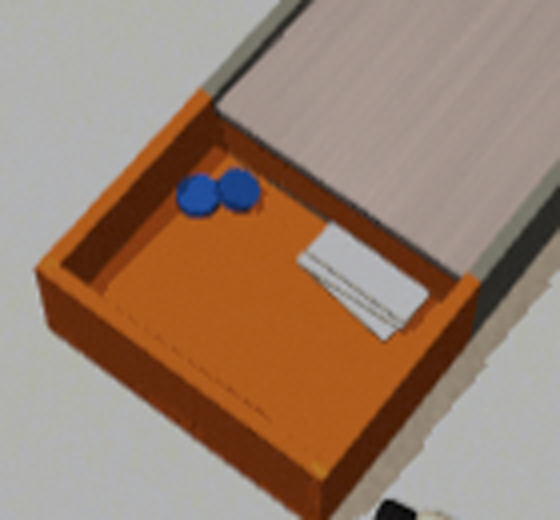

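View pics/t9.png

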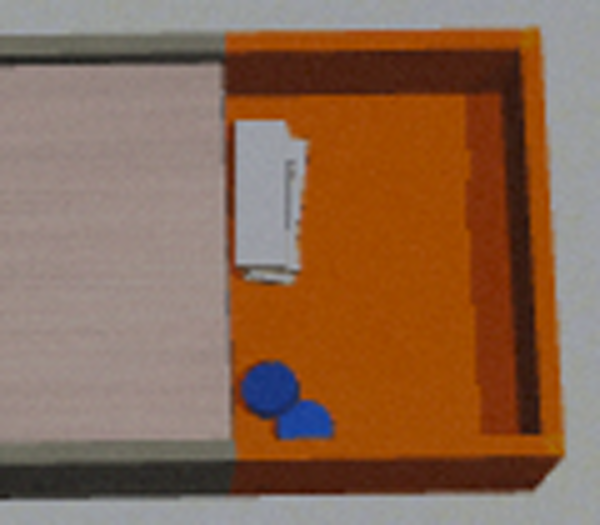

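The plate is bare. All three stacked cassettes, at top crop (270,200), and both caps, at (270,388) and (305,422), lie on the tray floor. Now back to the mat.

Request:
drive_tool([
  [[0.01, 0, 0], -7.5],
  [[0.02, 0, 0], -7.6],
  [[0.03, -0.007, 0], 0],
  [[0.04, -0.009, 0], 0],
  [[0.04, -0.009, 0], 0],
  [[0.035, -0.009, 0], 0],
  [[0.025, -0.008, 0], 0],
  [[0.012, -0.004, 0], 0],
  [[0, 0, 0], 0],
  [[0, 0, 0], 0],
])

```text
time_s: 22.15
ee_pos: [483.8, 343.3, 142.5]
tool_rot: [0.001, 0.615, 0.789, -0.0]
ft_force: [0.2, -0.0, -1.9]
grip_width: 19.2
```

Run:
```python
from h import *
to([479.2,347.6,60])
```

```text
t 22.15 pos [483.8 343.3 142.5] xang 104.14 F [ 0.23 -0.02 -1.87] M [-0.02 -0.02  0.04] w 19.2
tool shift [ 5.4 -3.4 82.5]
```

Request:
drive_tool([
  [[0.005, -0.003, 0.01], 0],
  [[0, 0, 0.02], 0],
  [[0, 0, 0.02], 0],
  [[0, 0, 0.02], 0],
  [[0, 0, 0.012], 0],
  [[0, 0, 0.006], 0],
  [[0, 0, 0.002], 0],
  [[0, 0, 0], 0],
  [[0, 0, 0], 0],
  [[0, 0, 0], 0],
])

```text
time_s: 23.4
ee_pos: [478.6, 349.5, 53.0]
tool_rot: [0.0, 0.614, 0.79, 0.0]
ft_force: [0.3, 0.4, -2.1]
grip_width: 19.2
```

Run:
```python
from h import *
st()
cv2.imwrite("pics/w10.png",get_image("wrist"))
```

```text
t 23.40 pos [478.6 349.5  53. ] xang 104.29 F [ 0.27  0.39 -2.09] M [ 0.03 -0.02  0.01] w 19.2
```

View pics/w10.png

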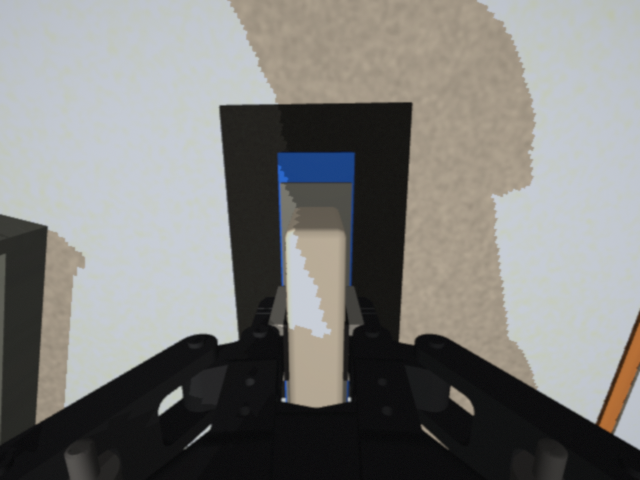

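The mat spans columns 220–411 and the foot 278–355, so the block is centred. I'll lower it to contact by feel.

Request:
drive_tool([
  [[0, 0, 0.003], 0],
  [[0, 0, 0.003], 0],
  [[0, 0, 0.002], 0],
  [[0, 0, 0.001], 0],
  [[0, 0, 0], 0],
  [[0, 0, 0], 0],
  [[0, 0, 0], 0],
  [[0, 0, 0], 0],
  [[0, 0, 0], 0],
  [[0, 0, 0], 0],
])

```text
time_s: 24.7
ee_pos: [478.4, 349.4, 43.6]
tool_rot: [0.0, 0.614, 0.79, 0.0]
ft_force: [0.5, -0.5, -1.7]
grip_width: 19.0
```

Run:
```python
from h import *
st()
```

```text
t 24.70 pos [478.4 349.4  43.6] xang 104.30 F [ 0.47 -0.49 -1.7 ] M [-0.03  0.08 -0.03] w 19.0
```

Request:
drive_tool([
  [[0, 0, 0.0004], 0],
  [[0, 0, 0.0004], 0],
  [[0, 0, 0.0003], 0],
  [[0, 0, 0], 0],
  [[0, 0, 0], 0],
  [[0, 0, 0], 0],
  [[0, 0, 0], 0],
  [[0, 0, 0], 0],
  [[0, 0, 0], 0],
  [[0, 0, 0], 0],
])

```text
time_s: 25.95
ee_pos: [478.4, 349.3, 42.5]
tool_rot: [0.0, 0.614, 0.79, 0.0]
ft_force: [-1.1, -1.1, -0.9]
grip_width: 18.9
```

Run:
```python
from h import *
st()
```

```text
t 25.95 pos [478.4 349.3  42.5] xang 104.30 F [-1.11 -1.08 -0.94] M [-0.04  0.03 -0.  ] w 18.9
```

Request:
drive_tool([
  [[0, 0, 0.0002], 0],
  [[0, 0, 0.0002], 0],
  [[0, 0, 0], 0],
  [[0, 0, 0], 0],
  [[0, 0, 0], 0],
  [[0, 0, 0], 0],
  [[0, 0, 0], 0],
  [[0, 0, 0], 0],
  [[0, 0, 0], 0],
  [[0, 0, 0], 0],
])

```text
time_s: 27.2
ee_pos: [478.4, 349.3, 42.1]
tool_rot: [0.0, 0.614, 0.79, 0.0]
ft_force: [-2.3, -0.6, 3.7]
grip_width: 19.0
```

Run:
```python
from h import *
st()
```

```text
t 27.20 pos [478.4 349.3  42.1] xang 104.29 F [-2.32 -0.56  3.7 ] M [-0.24  0.3  -0.04] w 19.0
```

It is standing on the mat with about 5 N contact. I'll release, then rise.

Request:
drive_tool([
  [[0, 0, 0], 0],
  [[0, 0, 0], 0],
  [[0, 0, 0], 0],
  [[0, 0, 0], 0],
  [[0, 0, 0], 0],
  [[0, 0, 0], 0],
  [[0, 0, 0], 0],
  [[0, 0, -0.005], 0],
  [[0, 0, -0.02], 0],
  [[0, 0, -0.03], 0],
], hand=1)

```text
time_s: 28.45
ee_pos: [478.2, 349.2, 98.2]
tool_rot: [-0.0, 0.614, 0.79, -0.0]
ft_force: [-0.0, 0.3, 0.0]
grip_width: 85.2
```

Request:
drive_tool([
  [[0, 0, -0.04], 0],
  [[0, 0, -0.04], 0],
  [[0, 0, -0.04], 0],
  [[0, -0.03, -0.02], 0],
  [[0, -0.03, 0], 0],
  [[0, -0.03, 0], 0],
  [[0, -0.02, 0], 0],
  [[0, 0, 0], 0],
  [[0, 0, 0], 0],
  [[0, 0, 0], 0],
])

```text
time_s: 29.7
ee_pos: [372.7, 322.3, 237.2]
tool_rot: [0.0, 0.614, 0.789, 0.0]
ft_force: [0.8, 0.0, -0.3]
grip_width: 85.1
```

Run:
```python
from h import *
st()
a=get_image("scene"); cv2.imwrite("pics/s11.png",a)
cv2.imwrite("pics/s11z.png",cv2.resize(a[110:180,340:445],None,fx=7,fy=7,interpolation=cv2.INTER_CUBIC))
a=get_image("top"); cv2.imwrite("pics/t11.png",a)
cv2.imwrite("pics/t11z.png",cv2.resize(a[215:335,95:225],None,fx=5,fy=5,interpolation=cv2.INTER_CUBIC))
```

```text
t 29.70 pos [372.7 322.3 237.2] xang 104.24 F [ 0.75  0.02 -0.26] M [0.01 0.06 0.01] w 85.1
```

View pics/s11.png

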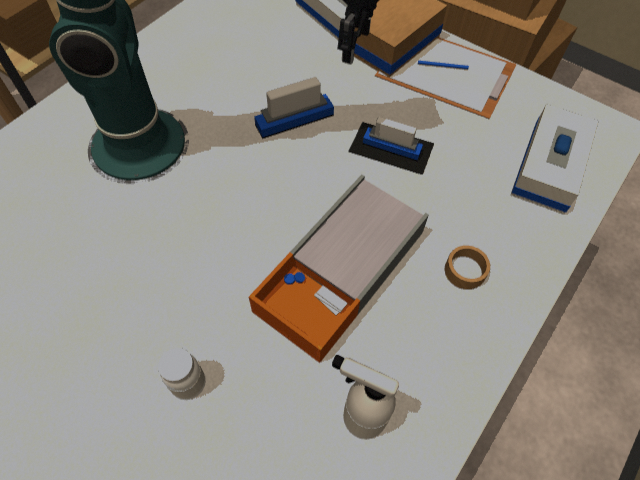

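View pics/s11z.png

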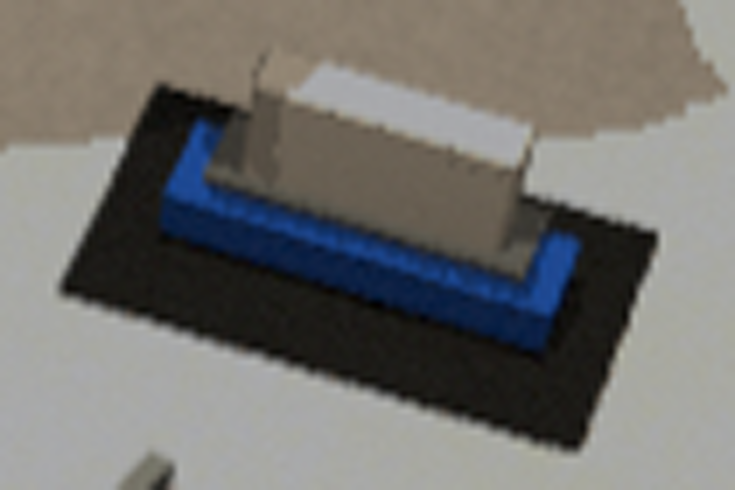

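View pics/t11.png

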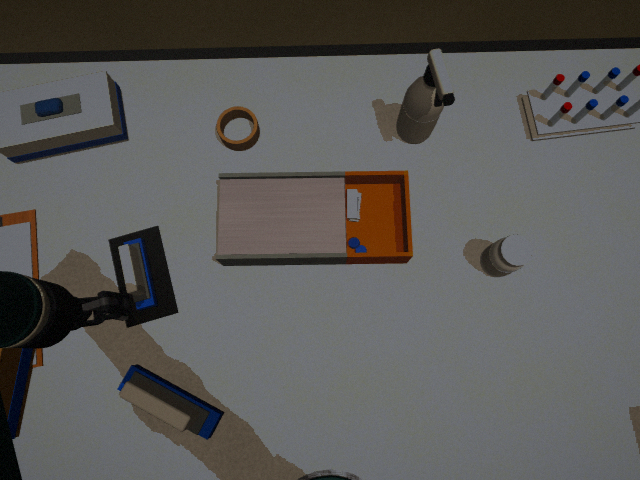

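Run:
```python
from h import *
S=camera_info("scene")
s1=lambda p:((p[0]+.5)/7-.5+340,(p[1]+.5)/7-.5+110)
a=onz(S,*s1((162,235)),5.);b=onz(S,*s1((540,352)),5.)
m=(a+b)/2; d=(b-a)/np.linalg.norm(b-a); n=np.array([-d[1],d[0],0]); print(np.linalg.norm(b-a), m+17*n, "mat 480.2 347.8")
st(); finish_job()
```

```text
132.11442841634124 [479.63606406 351.71000568   5.        ] mat 480.2 347.8
t 29.80 pos [372.4 322.2 236.9] xang 104.26 F [ 0.64 -0.53 -0.38] M [-0.02 -0.02  0.01] w 85.7
the job is handed in; nothing more can be done
```

The job is done and handed in at 29.8 s of the 61 s allowed. All five pieces were wiped into the orange tray, and the block stands back on its mat, released.

**Wipe:** I gripped the scraper by its white handle and pressed it on the plate about 203 mm from the lip. I wiped to about 18 mm from the lip, raising the tool as the plate got stiffer. The contact force, worked out from the wrist force with the block's weight allowed for, read 7.6 to 10.5 N at the end of each wiping move. It was not sampled in between.

**Last checks:**
- **Pieces:** the pictures show the plate bare, with three stacked cassettes and two flipped caps lying in the tray.
- **Scraper:** its middle measured about 4 mm from the mat's centre, and it stands upright. The gripper was open and clear of everything.
- **Bystanders:** the gel jar, tape roll and spray bottle look unmoved in the before and after pictures. I compared these by eye only.

**What disagreed:** the two-view measurement put the lip about 61 mm above the work surface, where the 45 mm in the text would apply if the station stood on the surface itself. Touching the plate bore out the higher value. The two-view heights also seemed 1 to 2 mm high. No check failed.

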